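# Tip the marbles into the response box's well

### The arm

A 6-joint arm with a two-finger parallel gripper is mounted at the origin on the work surface. World frame = base frame: x ahead of the robot, y to its left, z up, the work surface at z = 0. Lengths are in m, angles in rad, forces in N, time in s.
With the tool pointing down it reaches from about 0.425 to 0.95 m from the base axis. Payload 3.5 kg.
Tool frame: the origin (TCP) lies on the centre line of the jaws, within the pads' length; the fingertips stand 14 mm ahead of it and the grasp point (between the pads) lies 5 mm behind it (tips_ahead is the distance from the TCP to the fingertips, in m); y points along the fingers, z is the direction in which the jaws open and shut, and the axes are right-handed (so a half turn about y gives the same grasp; the last joint's range is limited). The gripper opens to 85 mm and grips with 20 to 120 N. Pads are 22 mm wide; open, the fingers measure 114 mm over their backs; the gripper's body (76 mm by 85 mm) begins 54 mm behind the grasp point. The pads swing forward as they close: fully open they stand 13 mm farther back than shut.
Start: joints at [-1.369, 0.286, 1.577, -0, 1.279, -0.15], TCP at [0.233, -0.634, 0.245] pointing down, gripper open.
Joint ranges: [-2.77, 2.77], [-0.9, 2.22], [0.21, 2.48], [-1.53, 4.67], [0.24, 2.81], [-2.84, 2.84]. Speed limits (rad/s): [2.79, 2.79, 3.14, 3.14, 3.14, 3.14].

### API

Orientations are given as a unit quaternion [x, y, z, w].
In Python, from plant import get_state, read_camera, sign_off, tips_ahead gives the robot as it stands.
- The arm moves only by the tool send_rows, never from a script. Its argument "plan" is a list of rows, each a list of 2 entries, a list of its own where there are three numbers: the shift along the tool's x, y, z in units of 12 cm (1.0 is 12 cm), then the turn, a rotation vector about the tool's x, y, z in units of 360 degrees (1.0 is 360 degrees). In form: [[[tx, ty, tz], [rx, ry, rz]], ...]. A call has 1 to 12 rows; each row shifts and turns the commanded pose from where the row before left it, along the tool's axes as they then stand; what a row does not reach is not made up. A row lasts 1/10 s, in which the tool goes at most 50 mm and 8.59 degrees, less where a joint would pass 70% of its speed; a pose out of reach is approached as far as the arm can. A call with a number of a shift or a turn outside -1 to 1 is refused whole. A call with a gripper value outside its range is refused whole. "gripper" is the closure, from 0 (fully open) to 1 (shut), set as the call begins (left out, the last holds). The fingers move at their own pace and stop on an object; "grip_force" is the grip in N (left out, the last holds). Time passes only in rows, so rows that do not move let the fingers close. It gives the time, the measured TCP pose, the force and the opening at its end, in the units of the state.
- get_state(): the state, without advancing time (a new reading comes with each control period).
- read_camera(name): name is "scene" or "side" or "wrist"; returns a dict with "img" (420x560x3 uint8, blue, green, red), "fx", "fy", "cx", "cy" (pixels), "world_from_camera" (4x4, takes a point from camera to world coordinates); the wrist camera has in their place "mount" (4x4, takes a point from camera to tool coordinates, whose origin is the TCP and whose axes are the tool frame's). Camera axes: x right, y down, z forward; pixel columns grow to the right and rows downward; lengths in m; the calibration is good to about 2 mm. A picture is of the moment at which its call begins: read the wrist's pose just before it. There is no depth.
- sign_off(): hands the job in, once; it reports no verdict.
The state is a dict: "time": time; "qpos": joint angles; "dq": joint speeds; "joint_efforts": joint torques, N m; "eef_pos": TCP position; "tcp_rot": TCP orientation; "contact_force": force on the tool from outside, world axes, zero at the start; "wrist_torque": the same for the moment, N m; "opening": opening from 0.0 (shut) to 1.0 (fully open).
Only numpy, scipy, OpenCV 4.12 (cv2) and the standard library are available. Lean on these libraries where they do the work, as an engineer would, in place of code of your own. Each camera call takes 0.05 s, during which the arm holds its last target. There are 200 camera calls.

### The job

Pick up the steel cup by its handle and angle it until its lip reaches in over the raised walls of the white response box, with the marbles still in the cup; then tip it steeply so that all three marbles roll from the lip, held close above the walls, into the sunken well. Stand the empty cup upright on the cork coaster again and let go. Do not touch the marbles with the gripper, lean on the box, or disturb the other things on the desk.

Things in the scene. Friction and masses are not known exactly. Their poses are not given: they have to be found in the camera images.
- cup: open steel cup with a flared wall: outer radius 27 mm at the base and 45 mm at the rim, 52 mm tall, wall 3 mm, floor 4 mm thick; about 130 g. Origin: centre of its underside; z up out of the mouth, x away from the handle, towards the pouring lip. The wall leans outward 19 deg, so the marbles start to roll out once the cup is tipped about 71 deg towards +x; 85 to 100 deg empties it. It stands on the coaster, the marbles in it; which way it faces varies.
- cup_handle (a point): centre of the cup's handle, a black upright flat-sided bar at the cup's -x side: 12 mm thick (along cup y), from 36 to 84 mm from the cup's axis, from 24 to 50 mm above its underside. This point is 60 mm from the axis, 37 mm up. Leaning the gripper outwards, away from the mouth (about 40 deg), when gripping leaves room to tip the cup later. Axes as the cup's.
- cup_lip (a point): the pouring lip: middle of the rim on the side opposite the handle, 43.5 mm from the cup's axis, 52 mm above its underside. Axes as the cup's.
- cup_middle (a point): point on the cup's axis 28 mm above its underside; a marble's centre is within 55 mm of it while the marble is in the cup. Axes as the cup's.
- box: white plastic response box, fixed to the desk: base 150 mm (x) by 200 mm (y), 10 mm thick, whose centre is 30 mm along +y from the origin; on it the square well, and beside the well (+y, centre 92 mm off) a low grey lamp panel whose lamps reach 35 mm up. Origin: on the desk under the centre of the well.
- well_floor (a point): centre of the well's sunken floor, 10 mm above the desk. Well inside 80 by 80 mm, sides along the box's x and y; the four walls around it are 6 mm thick. Axes as the box's.
- well_top (a point): centre of the well's opening, level with the top of the walls, 66 mm above the desk and 56 mm above the well's floor. Axes as the box's.
- coaster: round cork coaster fixed to the desk, radius 60 mm, 5 mm thick. Origin: centre of its underside, on the desk.
- marble0_center (a point): centre of an opaque glazed marble, 22 mm across, 14 g; it starts in the cup
- marble1_center (a point): centre of an opaque glazed marble, 22 mm across, 14 g; it starts in the cup
- marble2_center (a point): centre of an opaque glazed marble, 22 mm across, 14 g; it starts in the cup
- spray: bystander: small upright white bottle, radius 24 mm, 120 mm tall; origin under its centre
- carton: bystander: small carton 70 x 110 x 45 mm; origin under its centre
- switch: bystander: black hand switch lying flat, 28 x 110 x 29 mm; origin under its centre
Mind the look-alikes: they are no part of the job. Leave any orange or pink look-alike of the part that bears marble0_center alone.

How it is judged:
By the outcome, as a careful person would: the job done as asked, in the order asked, and still so for the second after the job is handed in, with the robot touching nothing.
It also fails if it takes over 56 s, if anything falls off the work surface, if the arm or the gripper's body presses on something with over 40 N, if the wrist force passes 120 N, or if a joint passes its speed limit or range.

## Working session

There is one attempt and no reset: what is moved stays moved. The work goes in short steps, Python scripts to look and compute and a tool call to move; the robot and the scene stay as the last step left them, time stands still between calls to the robot, and variables do not carry over. Pictures are saved under pics/ and viewed, about 8 in all and at most 12, crops included, and the job is handed in when it is done.

Besides the shell and the picture viewer there is one more tool, called as name(argument=value, ...) on one line, values as JSON. send_rows: Moves the arm, as the interface text tells. Its arguments: {"type":"object","properties":{"plan":{"type":"array"},"gripper":{"type":"number"},"grip_force":{"type":"number"}},"required":["plan"]}

```bash
mkdir -p pics; ls; python3 - <<'E'
from plant import *
import cv2,numpy as np
s=get_state();print(s)
print(tips_ahead)
for n in ["scene","side"]:
    c=read_camera(n);cv2.imwrite(f"pics/{n}0.png",c["img"]);print(n,c["fx"],c["fy"],c["cx"],c["cy"],c["world_from_camera"])
E
```

```text
pics
{'time': 0.0, 'qpos': array([-1.36902532e+00,  2.87152687e-01,  1.57819327e+00,  3.36969782e-05,
        1.27860925e+00, -1.50001932e-01]), 'dq': array([-0.00039681, -0.00164103,  0.00024917,  0.00010857,  0.00196878,
        0.00120976]), 'joint_efforts': array([-1.54594305e-03, -4.05988920e+01, -2.92625982e+01, -1.88428730e-04,
        5.87832343e-03,  4.68663700e-06]), 'eef_pos': array([ 0.23248546, -0.63302639,  0.24394699]), 'tcp_rot': array([-0.12373699,  0.69703283, -0.69536222,  0.12371655]), 'contact_force': array([ 0.28884132, -0.57975226,  0.26643472]), 'wrist_torque': array([ 0.01250227, -0.02302686,  0.01627642]), 'opening': 0.9977405067436785}
0.014
scene 473.93379458481536 473.93379458481536 276.11432304365496 222.62530876559666 [[-6.05222783e-01  6.81740541e-01 -4.11017295e-01  9.54001144e-01]
 [ 7.96056046e-01  5.18057059e-01 -3.12908380e-01  3.01949520e-01]
 [-3.91917123e-04 -5.16572084e-01 -8.56243615e-01  8.75969318e-01]
 [ 0.00000000e+00  0.00000000e+00  0.00000000e+00  1.00000000e+00]]
side 507.72935235484397 507.72935235484397 282.2554262283924 209.38131875750653 [[ 0.90807275 -0.280094    0.31136992  0.25543673]
 [-0.41854477 -0.63349133  0.6507757  -0.62670207]
 [ 0.01497177 -0.72127393 -0.6924881   0.73913718]
 [ 0.          0.          0.          1.        ]]
```

```bash
python3 - <<'E'
import cv2,numpy as np
a=cv2.imread("pics/scene0.png");b=cv2.imread("pics/side0.png")
cv2.imwrite("pics/sc0.png",cv2.resize(a,(800,600),interpolation=cv2.INTER_CUBIC))
cv2.imwrite("pics/si0.png",cv2.resize(b,(800,600),interpolation=cv2.INTER_CUBIC))
E
```

```text
(no output)
```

View pics/sc0.png

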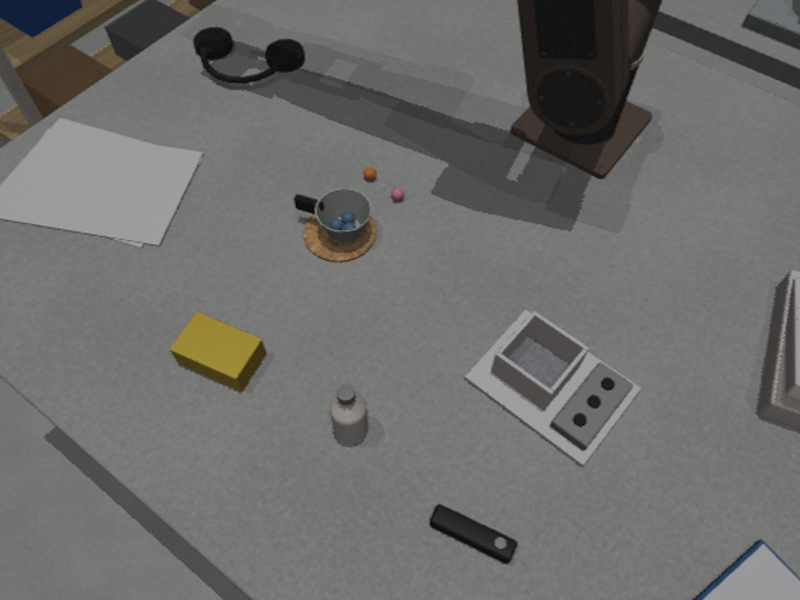

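View pics/si0.png

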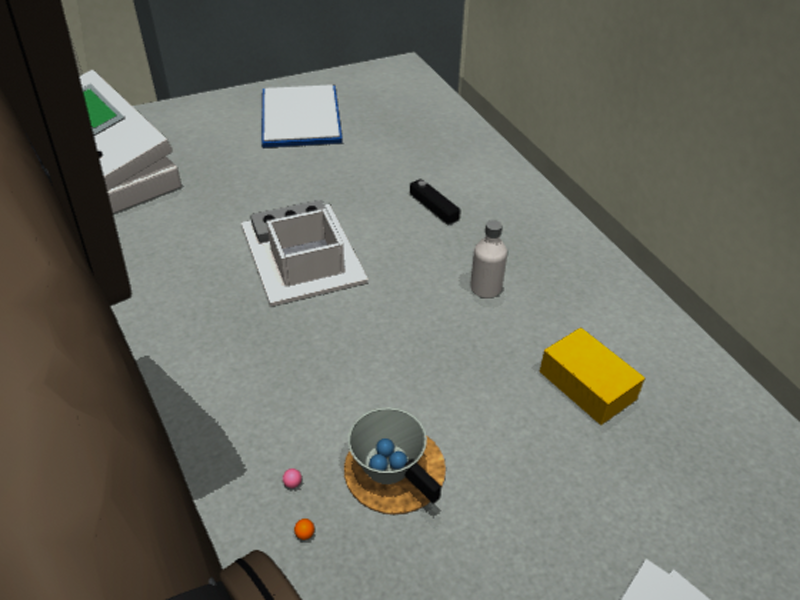

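```bash
python3 - <<'E'
import cv2,numpy as np
a=cv2.imread("pics/scene0.png");b=cv2.imread("pics/side0.png")
def cr(i,x,y): return cv2.convertScaleAbs(cv2.resize(i[y:y+75,x:x+100],(400,300),interpolation=cv2.INTER_CUBIC),alpha=1.5)
cv2.imwrite("pics/m0.png",np.vstack([np.hstack([cr(a,188,118),cr(b,227,283)]),np.hstack([cr(a,328,215),cr(b,164,139)])]))
E
```

```text
(no output)
```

View pics/m0.png

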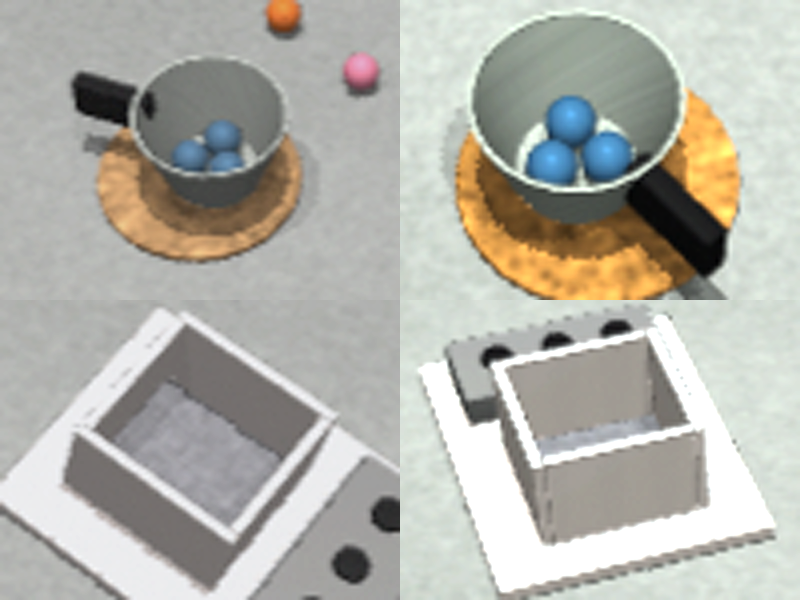

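```bash
cat > h.py <<'E'
import numpy as np
from scipy.spatial.transform import Rotation as R
from scipy.optimize import least_squares
CAM=dict(scene=(473.934,276.114,222.625,np.array([[-6.05222783e-01,6.81740541e-01,-4.11017295e-01,9.54001144e-01],[7.96056046e-01,5.18057059e-01,-3.12908380e-01,3.01949520e-01],[-3.91917123e-04,-5.16572084e-01,-8.56243615e-01,8.75969318e-01],[0,0,0,1]])),
side=(507.729,282.255,209.381,np.array([[0.90807275,-0.280094,0.31136992,0.25543673],[-0.41854477,-0.63349133,0.6507757,-0.62670207],[0.01497177,-0.72127393,-0.6924881,0.73913718],[0,0,0,1]])))
def proj(n,P):
    f,cx,cy,T=CAM[n]; p=(np.atleast_2d(P)-T[:3,3])@T[:3,:3]
    return np.c_[f*p[:,0]/p[:,2]+cx,f*p[:,1]/p[:,2]+cy]
def onplane(n,uv,z):
    f,cx,cy,T=CAM[n]; d=T[:3,:3]@np.array([(uv[0]-cx)/f,(uv[1]-cy)/f,1]);return T[:3,3]+d*(z-T[2,3])/d[2]
E
python3 - <<'E'
from h import *
sc=np.array([[75,130],[183,15],[336,115],[233,240]])/4+[328,215]
si=np.array([[303,130],[143,163],[93,65],[250,33]])/4+[164,139]  
for n,a in(("scene",sc),("side",si)):
    Q=np.array([onplane(n,u,.066)[:2] for u in a]);print(n,Q.round(4).tolist(),Q.mean(0).round(4))
# cup fit
t=np.linspace(0,2*np.pi,200)
def ext(n,x,y,yaw):
    rim=np.c_[x+.045*np.cos(t),y+.045*np.sin(t),0*t+.057]
    c=np.array([[-r,s,z+.005] for r in(.036,.084) for s in(-.006,.006) for z in(.024,.05)])
    c[:,:2]=c[:,:2]@np.array([[np.cos(yaw),np.sin(yaw)],[-np.sin(yaw),np.cos(yaw)]])+[x,y]
    r=proj(n,rim);h=proj(n,c)
    e=[r[:,0].min(),r[:,0].max(),r[:,1].min(),r[:,1].max()]
    return e+([h[:,0].min(),h[:,1].min()] if n=="scene" else [h[:,0].max(),h[:,1].max()])
m=np.r_[188+np.array([129,288])/4,118+np.array([55,177])/4,188+72/4,118+73/4,
 227+np.array([71,286])/4,283+np.array([11,190])/4,227+327/4,283+276/4]
f=lambda p:np.r_[ext("scene",*p),ext("side",*p)]-m
best=min((least_squares(f,[.45,-.3,y]) for y in np.arange(-3,3.2,.6)),key=lambda s:s.cost)
print(best.x,best.fun.round(1),np.degrees(best.x[2]))
for n,u,(ox,oy) in(("scene",[[98,190],[302,185],[200,260]],(188,118)),("side",[[57,190],[340,180]],(227,283))):
  for a in u: print(n,onplane(n,np.array(a)/4+[ox,oy],.005)[:2])
for n,u,z in(("scene",(347,420),.06),("side",(488,265),.06),("scene",(218,350),.045),("side",(592,365),.045),("scene",(474,533),.02),("side",(435,200),.02)):
  print(n,onplane(n,np.array(u)*.7,z))
E
```

```text
scene [[0.5273, 0.1488], [0.4395, 0.1564], [0.4436, 0.2452], [0.5316, 0.2393]] [0.4855 0.1974]
side [[0.525, 0.1444], [0.4412, 0.1526], [0.4419, 0.2405], [0.5287, 0.2335]] [0.4842 0.1927]
[ 0.45099258 -0.18302496  1.86309469] [-0.7 -0.1 -0.9 -0.2 -1.4 -1.5 -1.7  0.2 -2.1 -0.6  0.6  0.2] 106.74746234441774
scene [ 0.50207148 -0.22704609]
scene [ 0.42777581 -0.13529587]
scene [ 0.50476848 -0.14824434]
side [ 0.40062289 -0.17434488]
side [ 0.51075407 -0.21849748]
scene [0.72167885 0.04800895 0.06      ]
side [0.70075758 0.02641787 0.06      ]
scene [ 0.74534399 -0.16605212  0.045     ]
side [ 0.73617237 -0.18091609  0.045     ]
scene [0.73111625 0.2559005  0.02      ]
side [0.72748711 0.24484477 0.02      ]
```

```bash
cat >> h.py <<'E'
from plant import get_state
CUP=np.array([.451,-.183,.005]); YAW=np.radians(106.7)
def pose(): 
    s=get_state();T=np.eye(4);T[:3,:3]=R.from_quat(s["tcp_rot"]).as_matrix();T[:3,3]=s["eef_pos"];return T,s
def cupT(xyz,yaw,tilt=0):
    T=np.eye(4);T[:3,:3]=(R.from_euler("z",yaw)*R.from_euler("y",tilt)).as_matrix();T[:3,3]=xyz;return T
def graspT(lean,sgn,hx=-.061,hz=.037,back=0):
    # tool pose in the cup frame (grasp point 5 mm behind TCP)
    y=np.array([np.sin(lean),0,-np.cos(lean)]);z=np.array([0,sgn,0.]);T=np.eye(4)
    T[:3,:3]=np.c_[np.cross(y,z),y,z];T[:3,3]=np.array([hx,0,hz])+y*(.005-back);return T
def screw(A,B,n):
    """equal rows taking A to B along a constant screw"""
    from scipy.linalg import logm,expm
    D=np.linalg.inv(A)@B; L=np.real(logm(D))/n; E=expm(L)
    return E[:3,3]/.12, R.from_matrix(E[:3,:3]).as_rotvec()/(2*np.pi)
E
python3 - <<'E'
from h import *
T,s=pose();print(T.round(3))
for sg in(1,-1):
  for l in (0,40):
    G=cupT(CUP,YAW)@graspT(np.radians(l),sg,back=.12);print(sg,l,G.round(3).tolist())
    D=T[:3,:3].T@G[:3,:3];print(np.degrees(R.from_matrix(D).as_rotvec()))
E
```

```text
[[-0.939 -0.     0.345  0.232]
 [-0.345  0.002 -0.939 -0.633]
 [-0.    -1.    -0.002  0.244]
 [ 0.     0.     0.     1.   ]]
1 0 [[-0.287, 0.0, -0.958, 0.469], [0.958, 0.0, -0.287, -0.241], [0.0, -1.0, 0.0, 0.157], [0.0, 0.0, 0.0, 1.0]]
[1.05278125e-01 9.34576952e+01 8.36133953e-02]
1 40 [[-0.22, -0.185, -0.958, 0.49], [0.734, 0.616, -0.287, -0.312], [0.643, -0.766, 0.0, 0.13], [0.0, 0.0, 0.0, 1.0]]
[-32.38798175  89.29810834 -30.50489663]
-1 0 [[0.287, 0.0, 0.958, 0.469], [-0.958, 0.0, 0.287, -0.241], [0.0, -1.0, 0.0, 0.157], [0.0, 0.0, 0.0, 1.0]]
[ 8.22458461e-02 -8.65422330e+01 -1.03556236e-01]
-1 40 [[0.22, -0.185, 0.958, 0.49], [-0.734, 0.616, 0.287, -0.312], [-0.643, -0.766, 0.0, 0.13], [0.0, 0.0, 0.0, 1.0]]
[-30.02409546 -82.73508572  31.87750045]
```

send_rows(plan=[[[0,-0.1,-0.2],[0.02,0,0]],[[0,-0.1,-0.2],[0.02,0,0]],[[0,-0.1,-0.2],[0.02,0,0]],[[0,0,0],[0,0,0]],[[0,0,0],[0,0,0]]])

```text
time: 0.6
eef_pos: [0.2063, -0.5614, 0.2713]
tcp_rot: [0.098, -0.554, 0.814, -0.145]
contact_force: [-0.5, 0.1, 0.2]
opening: 1.002
```

```bash
python3 -c "
from h import *
T,s=pose();print(s['time'],s['qpos'].tolist(),s['eef_pos'].tolist(),s['tcp_rot'].tolist())"
```

```text
0.6 [-1.4170818959370095, -0.08644232878817412, 1.9620919963856758, 0.09244317666570234, 0.8987946237488552, -0.24196467635492974] [0.20628737570104091, -0.5614061460437881, 0.27128963537668177] [0.098333899568091, -0.5538614881519236, 0.814037514774579, -0.1446057422009798]
```

send_rows(plan=[[[-0.2,-0.1,-0.2],[0,0.01,0.02]],[[-0.2,-0.1,-0.2],[0,0.01,0.02]],[[-0.2,-0.1,-0.2],[0,0.01,0.02]],[[0,0,0],[0,0,0]],[[0,0,0],[0,0,0]]])

```text
time: 1.1
eef_pos: [0.2455, -0.4657, 0.29]
tcp_rot: [-0.083, -0.572, 0.779, -0.242]
contact_force: [0.5, -0.4, 0.1]
opening: 1.0
```

```bash
python3 -c "
from h import *
T,s=pose();print(s['time'],s['qpos'].tolist(),s['eef_pos'].tolist(),s['tcp_rot'].tolist())"
```

```text
1.1 [-1.4900246808878665, -0.283784043481129, 2.1292076473933275, 0.5428803652195883, 1.0623955521027137, -0.3662051810754395] [0.2454544140052088, -0.4656594204124517, 0.29004260508697927] [-0.08275803192049928, -0.5722145924392036, 0.7793378633033132, -0.24156585680536088]
```

```bash
cat > fk.py <<'E'
from h import *
D=[([-1.36902532,.287152687,1.57819327,3.37e-5,1.27860925,-.150001932],[.23248546,-.63302639,.24394699],[-.12373699,.69703283,-.69536222,.12371655]),
([-1.41708190,-.08644233,1.96209200,.09244318,.89879462,-.24196468],[.20628738,-.56140615,.27128964],[.0983339,-.55386149,.81403751,-.14460574]),
([-1.49002468,-.28378404,2.12920765,.54288037,1.06239555,-.36620518],[.24545441,-.46565942,.29004261],[-.08275803,-.57221459,.77933786,-.24156586])]
E=lambda a,t:R.from_euler(a,t)
def rot(q,s4,s6): return E("z",q[0])*E("y",q[1]+q[2])*E("z",s4*q[3])*E("y",q[4])*E("z",s6*q[5])
def fit(D):
    best=None
    for s4 in(1,-1):
        for s6 in(1,-1):
            R0s=[rot(q,s4,s6).inv()*R.from_quat(o) for q,p,o in D]
            e=max((R0s[0].inv()*r).magnitude() for r in R0s)
            if best is None or e<best[0]: best=(e,s4,s6,R.concatenate(R0s).mean())
    e,s4,s6,R0=best
    # linear in lengths: d1,a1,L1,L2,a3,Lt
    A=[];b=[]
    for q,p,o in D:
        z1=E("z",q[0]);B=z1*E("y",q[1]);C=z1*E("y",q[1]+q[2]);W=rot(q,s4,s6)
        A.append(np.c_[[0,0,1],z1.apply([1,0,0]),B.apply([0,0,1]),C.apply([0,0,1]),C.apply([1,0,0]),W.apply([0,0,1])]);b.append(p)
    A=np.vstack(A);b=np.hstack(b);x,_,rk,sv=np.linalg.lstsq(A,b,rcond=None)
    return e,s4,s6,R0,x,np.abs(A@x-b).max(),sv
if __name__=="__main__":
    r=fit(D);print(r[0],r[1],r[2],r[3].as_matrix().round(3).tolist(),r[4].round(4),r[5],r[6].round(3))
E
python3 fk.py
```

```text
2.3774097429515753e-08 1 1 [[-0.0, 0.0, -1.0], [-1.0, -0.0, 0.0], [-0.0, 1.0, 0.0]] [2.1869 0.5605 0.6234 0.5369 2.0116 0.4781] 0.09905810888044975 [3.413 2.46  0.445 0.317 0.015 0.013]
```

send_rows(plan=[[[-0.2,0.1,-0.1],[-0.02,-0.01,0]],[[-0.2,0.1,-0.1],[-0.02,-0.01,0]],[[-0.2,0.1,-0.1],[-0.02,-0.01,0]],[[-0.2,0.1,-0.1],[-0.02,-0.01,0]],[[0,0,0],[0,0,0]],[[0,0,0],[0,0,0]]])

```text
time: 1.7
eef_pos: [0.3327, -0.3883, 0.2731]
tcp_rot: [-0.077, 0.713, -0.616, 0.324]
contact_force: [0.9, -0.6, 0.5]
opening: 0.996
```

```bash
python3 -c "
from h import *
T,s=pose();print((s['qpos'].tolist(),s['eef_pos'].tolist(),s['tcp_rot'].tolist()))" | tee -a data.txt
```

```text
([-1.228608986230278, -0.07973562092159635, 1.952780081835438, 0.3622974349640378, 1.405709994571488, -0.32892924812836155], [0.3327480009865434, -0.3883023867775114, 0.27310560606125633], [-0.07703587480801774, 0.7133973488585458, -0.6164300829782569, 0.3242586150491323])
```

send_rows(plan=[[[-0.2,0,0],[0,0.02,-0.01]],[[-0.2,0,0],[0,0.02,-0.01]],[[-0.2,0,0],[0,0.02,-0.01]],[[-0.2,0,0],[0,0.02,-0.01]],[[0,0,0],[0,0,0]],[[0,0,0],[0,0,0]]])

```text
time: 2.3
eef_pos: [0.4165, -0.3532, 0.2989]
tcp_rot: [-0.009, 0.756, -0.652, 0.059]
contact_force: [-0.3, -0.2, -0.3]
opening: 0.994
```

```bash
python3 -c "
from h import *
T,s=pose();print((s['qpos'].tolist(),s['eef_pos'].tolist(),s['tcp_rot'].tolist()))" | tee -a data.txt
sed -i 's/^E=lambda/D+=[eval(l) for l in open("data.txt")]\nE=lambda/; s/W=rot(q,s4,s6)$/W=rot(q,s4,s6);F=C*E("z",s4*q[3])/; s/W.apply(\[0,0,1\])\]/W.apply([0,0,1]),z1.apply([0,1,0]),F.apply([0,1,0]),F.apply([1,0,0])]/' fk.py; python3 fk.py
```

```text
([-0.9503415834571998, -0.005524609642006549, 1.8093369789020914, 0.14050692696339445, 1.4264293543866882, 0.49722903714196637], [0.4164921375302018, -0.35320305210127995, 0.2989088942303552], [-0.009330130884417809, 0.7562558107596109, -0.6515560242365808, 0.058862930873541955])
2.3774097429515753e-08 1 1 [[-0.0, 0.0, -1.0], [-1.0, -0.0, 0.0], [-0.0, 1.0, 0.0]] [ 0.2403  0.      0.443   0.5725  0.0206  0.2353  0.1009  0.     -0.    ] 4.408082676654601e-09 [4.9   3.229 3.161 0.516 0.399 0.295 0.23  0.042 0.037]
```

```bash
cat > ik.py <<'E'
from h import *
from fk import rot,fit,D
_,_,_,R0,X,_,_=fit(D)
d1,_,L1,L2,a3,Lt,y0,_,_=X
Le,of=np.hypot(L2,a3),np.arctan2(a3,L2)
LO=np.array([-2.77,-.9,.21,-1.53,.24,-2.84]);HI=np.array([2.77,2.22,2.48,4.67,2.81,2.84])
def ik(T):
    w=T[:3,3]-T[:3,1]*Lt; rho=np.hypot(*w[:2])
    if rho<abs(y0): return None
    q1=np.arctan2(w[1],w[0])-np.arcsin(y0/rho); x=np.sqrt(rho**2-y0**2); z=w[2]-d1
    c=(x*x+z*z-L1**2-Le**2)/(2*L1*Le)
    if abs(c)>1: return None
    e=np.arccos(c); q2=np.arctan2(x,z)-np.arctan2(Le*np.sin(e),L1+Le*np.cos(e)); q3=e-of
    q1=(q1+np.pi)%(2*np.pi)-np.pi
    M=(R.from_euler("z",q1)*R.from_euler("y",q2+q3)).inv()*R.from_matrix(T[:3,:3])*R0.inv()
    q4,q5,q6=M.as_euler("ZYZ")
    q4=(q4+1.6)%(2*np.pi)-1.6
    return np.array([q1,q2,q3,q4,q5,q6])
def margin(T):
    q=ik(T); return -9 if q is None else min((q-LO).min(),(HI-q).min())
BYAW=np.radians(-3.7);WELL=np.array([.485,.195,.066])
LIP=np.array([.0435,0,.052])
def pourT(yaw,tilt,inn=.018,h=.014,dx=0):
    """cup pose with the lip `inn` inside the inner wall and h above the walls"""
    T=cupT([0,0,0],yaw,tilt); d=np.array([np.cos(yaw),np.sin(yaw),0])
    T[:3,3]=WELL-d*(.040-inn)+[0,0,h]-T[:3,:3]@LIP; return T
E
python3 - <<'E'
from ik import *
T,s=pose();print(abs(ik(T)-s["qpos"]).max())
r=[]
for sg in(1,-1):
  for ln in range(0,75,5):
    l=np.radians(ln)
    C=cupT(CUP,YAW);g=min(margin(C@graspT(l,sg,back=b)) for b in(0,.1))
    U=C.copy();U[2,3]+=.12;g=min(g,margin(U@graspT(l,sg)))
    for k in range(4):
     for dy in(-20,0,20):
      y=BYAW+k*np.pi/2+np.radians(dy)
      p=min(margin(pourT(y,np.radians(t))@graspT(l,sg)) for t in(50,60,70,80,90,97))
      if min(g,p)>0.03: r.append((round(min(g,p),2),sg,ln,k,dy,round(g,2),round(p,2)))
r.sort(reverse=True);print(*r[:25],sep="\n")
E
```

```text
6.951178566083627e-08
(np.float64(0.49), 1, 15, 0, 0, np.float64(0.52), np.float64(0.49))
(np.float64(0.49), 1, 10, 1, -20, np.float64(0.49), np.float64(0.51))
(np.float64(0.49), 1, 10, 0, -20, np.float64(0.49), np.float64(0.5))
(np.float64(0.49), -1, 15, 0, 0, np.float64(0.52), np.float64(0.49))
(np.float64(0.49), -1, 10, 1, -20, np.float64(0.49), np.float64(0.51))
(np.float64(0.49), -1, 10, 0, -20, np.float64(0.49), np.float64(0.5))
(np.float64(0.48), 1, 15, 1, -20, np.float64(0.52), np.float64(0.48))
(np.float64(0.48), 1, 15, 0, -20, np.float64(0.52), np.float64(0.48))
(np.float64(0.48), -1, 15, 1, -20, np.float64(0.52), np.float64(0.48))
(np.float64(0.48), -1, 15, 0, -20, np.float64(0.52), np.float64(0.48))
(np.float64(0.47), 1, 20, 0, 20, np.float64(0.56), np.float64(0.47))
(np.float64(0.47), 1, 15, 0, 20, np.float64(0.52), np.float64(0.47))
(np.float64(0.47), -1, 20, 0, 20, np.float64(0.56), np.float64(0.47))
(np.float64(0.47), -1, 15, 0, 20, np.float64(0.52), np.float64(0.47))
(np.float64(0.46), 1, 20, 1, -20, np.float64(0.56), np.float64(0.46))
(np.float64(0.46), 1, 20, 0, 0, np.float64(0.56), np.float64(0.46))
(np.float64(0.46), 1, 20, 0, -20, np.float64(0.56), np.float64(0.46))
(np.float64(0.46), -1, 70, 1, 20, np.float64(0.75), np.float64(0.46))
(np.float64(0.46), -1, 65, 1, 20, np.float64(0.82), np.float64(0.46))
(np.float64(0.46), -1, 20, 1, -20, np.float64(0.56), np.float64(0.46))
(np.float64(0.46), -1, 20, 0, 0, np.float64(0.56), np.float64(0.46))
(np.float64(0.46), -1, 20, 0, -20, np.float64(0.56), np.float64(0.46))
(np.float64(0.46), -1, 15, 1, 0, np.float64(0.52), np.float64(0.46))
(np.float64(0.45), 1, 70, 3, 20, np.float64(0.75), np.float64(0.45))
(np.float64(0.45), 1, 65, 3, 20, np.float64(0.82), np.float64(0.45))
```

```bash
python3 - <<'E'
from ik import *
np.set_printoptions(precision=2,suppress=True)
T,s=pose();print(s["qpos"])
for sg in(1,-1):
  for ln in(30,40):
   for dy in(0,15):
    l=np.radians(ln);y=BYAW+np.pi/2+np.radians(dy)
    C=cupT(CUP,YAW);print("==",sg,ln,dy)
    print("pre",ik(C@graspT(l,sg,back=.1)),"gr",ik(C@graspT(l,sg)))
    for h,t in((.1,0),(.1,30),(.02,60),(.014,75),(.014,97)): print(t,ik(pourT(y,np.radians(t),h=h)@graspT(l,sg)))
E
```

```text
[-0.95 -0.01  1.81  0.14  1.43  0.5 ]
== 1 30 0
pre [-0.81  0.39  1.74  0.23  1.49  1.96] gr [-0.78  0.45  1.85  0.25  1.32  1.95]
0 [-0.31 -0.01  2.17  0.55  1.19  2.63]
30 [-0.05 -0.1   2.08 -0.    1.16 -3.13]
60 [ 0.24  0.1   2.01 -0.53  1.25 -2.61]
75 [ 0.36  0.22  1.93 -0.71  1.43 -2.45]
97 [ 0.49  0.42  1.81 -0.91  1.71 -2.31]
== 1 30 15
pre [-0.81  0.39  1.74  0.23  1.49  1.96] gr [-0.78  0.45  1.85  0.25  1.32  1.95]
0 [-0.27  0.13  2.02  0.48  1.28  2.47]
30 [-0.05 -0.03  2.01 -0.    1.16  2.9 ]
60 [ 0.24  0.09  2.02 -0.59  1.13 -2.81]
75 [ 0.38  0.17  1.99 -0.81  1.28 -2.59]
97 [ 0.53  0.35  1.92 -1.06  1.55 -2.39]
== 1 40 0
pre [-0.85  0.51  1.64  0.27  1.64  1.93] gr [-0.8   0.53  1.79  0.3   1.47  1.92]
0 [-0.38  0.03  2.17  0.69  1.27  2.5 ]
30 [-0.14 -0.12  2.1   0.19  1.18  2.99]
60 [ 0.17  0.04  2.04 -0.37  1.17 -2.74]
75 [ 0.31  0.15  1.96 -0.58  1.33 -2.54]
97 [ 0.47  0.35  1.84 -0.81  1.61 -2.35]
== 1 40 15
pre [-0.85  0.51  1.64  0.27  1.64  1.93] gr [-0.8   0.53  1.79  0.3   1.47  1.92]
0 [-0.32  0.18  2.01  0.6   1.39  2.37]
30 [-0.12 -0.02  2.    0.18  1.21  2
[... 621 characters left out ...]
02 -0.59  1.13  0.33]
75 [ 0.38  0.17  1.99 -0.81  1.28  0.55]
97 [ 0.53  0.35  1.92 -1.06  1.55  0.76]
== -1 40 0
pre [-0.85  0.51  1.64  0.27  1.64 -1.21] gr [-0.8   0.53  1.79  0.3   1.47 -1.22]
0 [-0.38  0.03  2.17  0.69  1.27 -0.64]
30 [-0.14 -0.12  2.1   0.19  1.18 -0.15]
60 [ 0.17  0.04  2.04 -0.37  1.17  0.4 ]
75 [ 0.31  0.15  1.96 -0.58  1.33  0.61]
97 [ 0.47  0.35  1.84 -0.81  1.61  0.79]
== -1 40 15
pre [-0.85  0.51  1.64  0.27  1.64 -1.21] gr [-0.8   0.53  1.79  0.3   1.47 -1.22]
0 [-0.32  0.18  2.01  0.6   1.39 -0.77]
30 [-0.12 -0.02  2.    0.18  1.21 -0.39]
60 [ 0.17  0.05  2.03 -0.4   1.09  0.17]
75 [ 0.32  0.12  2.   -0.66  1.2   0.42]
97 [ 0.5   0.27  1.93 -0.94  1.45  0.68]
```

```bash
python3 - <<'E'
from ik import *
T,s=pose();G=cupT(CUP,YAW)@graspT(np.radians(40),-1,back=.1)
D=np.linalg.inv(T)@G;a=np.degrees(np.linalg.norm(R.from_matrix(D[:3,:3]).as_rotvec()));print(a,D[:3,3])
n=12;t,r=screw(T,G,n);print(n,t.round(4),r.round(4))
from scipy.linalg import fractional_matrix_power as fm
for k in(.25,.5,.75,1):
  Q=T@np.real(fm(D,k));print(Q[:3,3].round(3),ik(Q).round(2))
E
```

```text
103.04513537930548 [-0.05977456  0.19405422 -0.01889446]
12 [-0.0142  0.1384  0.0538] [-0.0076 -0.0222  0.0043]
[ 0.43  -0.36   0.248] [-0.99  0.12  1.79  0.25  1.45  0.01]
[ 0.45  -0.354  0.198] [-0.97  0.27  1.74  0.31  1.51 -0.43]
[ 0.471 -0.333  0.154] [-0.92  0.4   1.68  0.31  1.58 -0.83]
[ 0.486 -0.3    0.115] [-0.85  0.51  1.64  0.27  1.64 -1.21]
```

send_rows(plan=[[[-0.0106,0.1038,0.0404],[-0.0057,-0.0166,0.0032]],[[-0.0106,0.1038,0.0404],[-0.0057,-0.0166,0.0032]],[[-0.0106,0.1038,0.0404],[-0.0057,-0.0166,0.0032]],[[-0.0106,0.1038,0.0404],[-0.0057,-0.0166,0.0032]],[[-0.0106,0.1038,0.0404],[-0.0057,-0.0166,0.0032]],[[-0.0106,0.1038,0.0404],[-0.0057,-0.0166,0.0032]],[[-0.0106,0.1038,0.0404],[-0.0057,-0.0166,0.0032]],[[-0.0106,0.1038,0.0404],[-0.0057,-0.0166,0.0032]]])

```text
time: 3.1
eef_pos: [0.4491, -0.3537, 0.1977]
tcp_rot: [-0.22, 0.749, -0.473, 0.408]
contact_force: [0.5, -0.3, 1.0]
opening: 1.001
```

send_rows(plan=[[[-0.0106,0.1038,0.0404],[-0.0057,-0.0166,0.0032]],[[-0.0106,0.1038,0.0404],[-0.0057,-0.0166,0.0032]],[[-0.0106,0.1038,0.0404],[-0.0057,-0.0166,0.0032]],[[-0.0106,0.1038,0.0404],[-0.0057,-0.0166,0.0032]],[[-0.0106,0.1038,0.0404],[-0.0057,-0.0166,0.0032]],[[-0.0106,0.1038,0.0404],[-0.0057,-0.0166,0.0032]],[[-0.0106,0.1038,0.0404],[-0.0057,-0.0166,0.0032]],[[-0.0106,0.1038,0.0404],[-0.0057,-0.0166,0.0032]],[[0,0,0],[0,0,0]],[[0,0,0],[0,0,0]]])

```text
time: 4.1
eef_pos: [0.4851, -0.2979, 0.1151]
tcp_rot: [-0.387, 0.595, -0.204, 0.675]
contact_force: [-0.3, -0.2, 1.2]
opening: 0.998
```

```bash
python3 - <<'E'
from ik import *
from plant import read_camera
import cv2
T,s=pose();G=cupT(CUP,YAW)@graspT(np.radians(40),-1,back=.1)
t,r=screw(T,G,1);print("corr",t.round(4),r.round(4))
c=read_camera("wrist");M=c["mount"];W=T@M
cv2.imwrite("pics/w1.png",cv2.convertScaleAbs(cv2.resize(c["img"],(800,600)),alpha=1.4))
np.save("w1.npy",W);print(c["fx"],c["cx"],c["cy"],M.round(3).tolist())
# predicted handle end corners / rim in the enlarged picture
def pw(P): p=(P-W[:3,3])@W[:3,:3];return (np.array([c["fx"]*p[0]/p[2]+c["cx"],c["fy"]*p[1]/p[2]+c["cy"]])/.7).round(0)
C=cupT(CUP,YAW)
for q in([-.084,-.006,.05],[-.084,.006,.05],[-.084,-.006,.024],[-.084,.006,.024],[.045,0,.052],[0,.045,.052],[0,-.045,.052],[-.045,0,.052]): print(q,pw((C@[*q,1])[:3]))
E
```

```text
corr [ 0.0155 -0.01    0.0035] [-0.0001 -0.0016 -0.0004]
293.00075070452317 282.8488089624002 210.3783527987011 [[-0.001, 0.958, 0.286, -0.073], [0.001, -0.286, 0.958, -0.129], [1.0, 0.001, -0.0, -0.0], [0.0, 0.0, 0.0, 1.0]]
[-0.084, -0.006, 0.05] [417. 348.]
[-0.084, 0.006, 0.05] [394. 348.]
[-0.084, -0.006, 0.024] [416. 362.]
[-0.084, 0.006, 0.024] [395. 362.]
[0.045, 0, 0.052] [404. 150.]
[0, 0.045, 0.052] [327. 210.]
[0, -0.045, 0.052] [481. 209.]
[-0.045, 0, 0.052] [405. 278.]
```

View pics/w1.png

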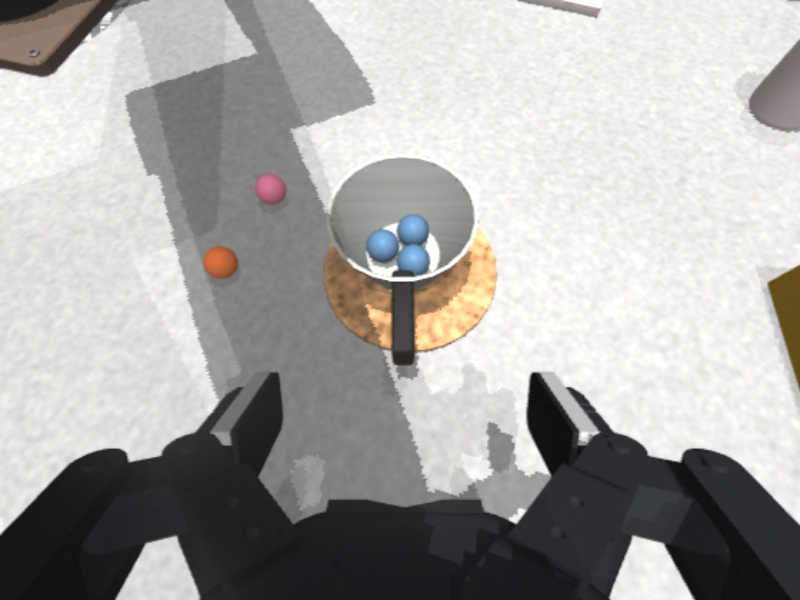

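```bash
python3 - <<'E'
from ik import *
W=np.load("w1.npy");CAM["wrist"]=(293.0/.7,282.849/.7,210.378/.7,W)
t=np.linspace(0,2*np.pi,200)
ring=lambda n,x,y,z,r:proj(n,np.c_[x+r*np.cos(t),y+r*np.sin(t),0*t+z])
def hnd(n,x,y,z,yaw):
    C=cupT([x,y,z],yaw);c=np.array([[-.084,s,zz,1] for s in(-.006,.006) for zz in(.024,.05)])@C.T
    return proj(n,c[:,:3])
def wr(x,y,z,yaw):
    r=ring("wrist",x,y,z+.052,.045);h=hnd("wrist",x,y,z,yaw)
    return np.r_[r[:,0].min(),r[:,0].max(),r[:,1].min(),r[:,1].max(),h[:,0].min(),h[:,0].max(),h[:,1].max()]
mw=np.array([330,476,157,279,393,413.5,364])
s=least_squares(lambda p:wr(p[0],p[1],.005,p[2])-mw,[*CUP[:2],YAW]);print("wrist",s.x,s.fun.round(1))
s=least_squares(lambda p:wr(*p)-mw,[*CUP,YAW]);print("wrist,z free",s.x,s.fun.round(1))
def ext(n,x,y,yaw):
    r=ring(n,x,y,.057,.045);h=hnd(n,x,y,.005,yaw)
    return [r[:,0].min(),r[:,0].max(),r[:,1].min(),r[:,1].max()]+([h[:,0].min(),h[:,1].min()] if n=="scene" else [h[:,0].max(),h[:,1].max()])
ms=np.r_[188+np.array([129,288])/4,118+np.array([55,177])/4,188+72/4,118+73/4];md=np.r_[227+np.array([71,286])/4,283+np.array([11,190])/4,227+327/4,283+276/4]
for n,m in(("scene",ms),("side",md)):
    s=least_squares(lambda p:np.array(ext(n,*p))-m,[*CUP[:2],YAW]);print(n,s.x,s.fun.round(1))
f=lambda p:np.r_[np.array(ext("scene",*p))-ms,np.array(ext("side",*p))-md,(wr(p[0],p[1],.005,p[2])-mw)/2.]
s=least_squares(f,[*CUP[:2],YAW]);print("all",s.x,s.fun.round(1))
def co(n,x,y):
    r=ring(n,x,y,.005,.06);return np.r_[r[:,0].min(),r[:,0].max(),r[:,1].max()]
for n,m in(("wrist",[323,497,351]),("scene",[188+97/4,188+302/4,118+258/4]),("side",[227+57/4,227+341/4,283+299/4])):
    s=least_squares(lambda p:co(n,*p)-m,CUP[:2]);print("coaster",n,s.x,s.fun.round(1))
E
```

```text
wrist [ 0.45084777 -0.1848069   1.85767179] [-4.   4.  -4.5  2.  -1.5  1.5  0.7]
wrist,z free [ 0.44958706 -0.18094854 -0.0034601   1.85891412] [-1.2  1.1  0.   2.2 -0.9  1.1 -2.3]
scene [ 0.45149478 -0.18027174  1.87641747] [ 0.1  0.7 -0.2  0.5 -0.8 -0.4]
side [ 0.45092701 -0.18436787  1.8581836 ] [-1.4  0.5 -1.5  0.   0.8  1.1]
all [ 0.45081029 -0.18406151  1.85785917] [-1.  -0.4 -1.1 -0.5 -1.6 -1.8 -1.5  0.4 -1.6 -0.1  0.7  0.9 -1.8  2.1
 -2.7  0.4 -0.6  0.9 -0.3]
coaster wrist [ 0.45748876 -0.19203849] [-0.1  0.1 -0. ]
coaster scene [ 0.45755124 -0.18762485] [-0.2  0.2 -0. ]
coaster side [ 0.45870808 -0.18993236] [-0.1  0.1 -0. ]
```

```bash
sed -i 's/CUP=np.array(\[.451,-.183,.005\]); YAW=np.radians(106.7)/CUP=np.array([.451,-.184,.005]); YAW=np.radians(106.5)/' h.py; python3 - <<'E'
from ik import *
T,s=pose();G=cupT(CUP,YAW)@graspT(np.radians(40),-1,hx=-.062)
t,r=screw(T,G,10);print(t.round(4),r.round(5))
E
```

```text
[ 0.003   0.0818 -0.0003] [ 2.0e-05 -1.1e-04 -3.0e-05]
```

send_rows(plan=[[[0.003,0.0818,-0.0003],[0,-0.0001,0]],[[0.003,0.0818,-0.0003],[0,-0.0001,0]],[[0.003,0.0818,-0.0003],[0,-0.0001,0]],[[0.003,0.0818,-0.0003],[0,-0.0001,0]],[[0.003,0.0818,-0.0003],[0,-0.0001,0]],[[0.003,0.0818,-0.0003],[0,-0.0001,0]],[[0.003,0.0818,-0.0003],[0,-0.0001,0]],[[0.003,0.0818,-0.0003],[0,-0.0001,0]],[[0.003,0.0818,-0.0003],[0,-0.0001,0]],[[0.003,0.0818,-0.0003],[0,-0.0001,0]],[[0,0,0],[0,0,0]],[[0,0,0],[0,0,0]]])

```text
time: 5.35
eef_pos: [0.4681, -0.239, 0.0378]
tcp_rot: [-0.388, 0.592, -0.201, 0.677]
contact_force: [0.6, -0.3, 0.2]
opening: 1.002
```

```bash
python3 - <<'E'
from ik import *
from plant import read_camera
import cv2
T,s=pose();G=cupT(CUP,YAW)@graspT(np.radians(40),-1,hx=-.062)
t,r=screw(T,G,1);print(t.round(4)*120,r.round(5)*360,s["contact_force"],s["time"])
c=read_camera("side")["img"];w=read_camera("wrist")["img"]
cv2.imwrite("pics/g1.png",np.hstack([cv2.resize(c[250:400,200:350],(400,400)),cv2.resize(w[60:340,140:420],(400,400))]))
E
```

```text
[ 0.648 -1.068 -0.756] [ 0.1908  0.1044 -0.1764] [ 0.63085227 -0.25398617  0.20161183] 5.35
```

View pics/g1.png

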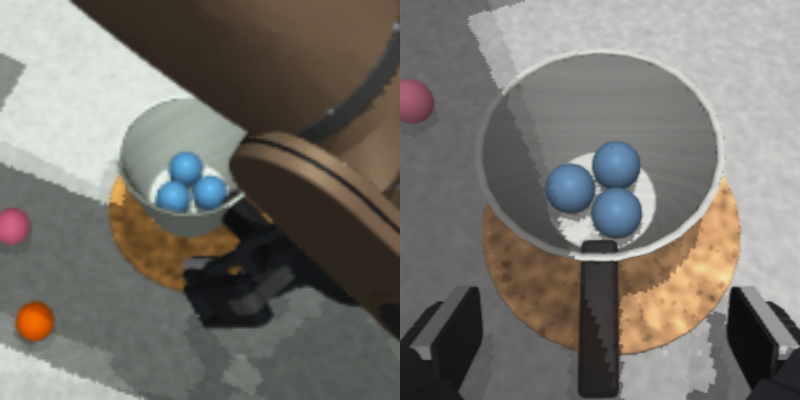

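send_rows(plan=[[[0.005,-0.004,-0.006],[0,0,0]],[[0,-0.004,-0.006],[0,0,0]],[[0,0,0],[0,0,0]]])

```text
time: 5.75
eef_pos: [0.4671, -0.2409, 0.0385]
tcp_rot: [-0.388, 0.591, -0.202, 0.677]
contact_force: [0.1, -0.8, -0.4]
opening: 0.998
```

send_rows(plan=[[[0,0,0],[0,0,0]],[[0,0,0],[0,0,0]],[[0,0,0],[0,0,0]],[[0,0,0],[0,0,0]],[[0,0,0],[0,0,0]],[[0,0,0],[0,0,0]],[[0,0,0],[0,0,0]],[[0,0,0],[0,0,0]],[[0,0,0],[0,0,0]],[[0,0,0],[0,0,0]]], gripper=1, grip_force=60)

```text
time: 6.75
eef_pos: [0.4671, -0.2406, 0.0383]
tcp_rot: [-0.388, 0.592, -0.202, 0.677]
contact_force: [0.3, 1.1, 0.6]
opening: 0.13
```

```bash
cat > plan.py <<'E'
from ik import *
from scipy.linalg import fractional_matrix_power as fm
import os
if not os.path.exists("H.npy"):
    T,s=pose();G=graspT(np.radians(40),-1,hx=-.062);C=T@np.linalg.inv(G)
    yaw=np.arctan2(C[1,0],C[0,0]);d=np.array([np.cos(yaw),np.sin(yaw)])
    C0=cupT([0,0,.005],yaw);C0[:2,3]=C[:2,3]+d*((CUP[:2]-C[:2,3])@d)
    print("cup at grasp",C0[:3,3],np.degrees(yaw),"z by tool",C[2,3],"tilt",np.degrees(np.arccos(C[2,2])))
    np.save("H.npy",np.linalg.inv(C0)@T);np.save("C0.npy",C0);np.save("T0.npy",T)
H=np.load("H.npy");C0=np.load("C0.npy");T0=np.load("T0.npy")
t_=np.linspace(0,2*np.pi,60)
PTS=np.vstack([np.c_[r*np.cos(t_),r*np.sin(t_),0*t_+z,0*t_+1] for r,z in((.027,0),(.033,.0173),(.039,.0347),(.045,.052))])
def check(A,B,n=20):
    D=np.linalg.inv(A)@B;o=[];prev=None;dq=0
    for k in np.linspace(0,1,n+1):
        Q=A@np.real(fm(D,k)) if k else A;q=ik(Q);P=(Q@np.linalg.inv(H)@PTS.T).T[:,:3]
        b=(P-WELL)@R.from_euler("z",BYAW).as_matrix();near=(abs(b[:,0])<.048)&(abs(b[:,1])<.048)
        o.append((margin(Q),P[:,2].min(),b[near,2].min() if near.any() else 1))
        if prev is not None:dq=max(dq,abs(q-prev).max())
        prev=q
    o=np.array(o);print("  margin %.2f minz %.3f overwall %.3f  dq/step %.3f"%(*o.min(0),dq))
def leg(A,B,n): 
    t,r=screw(A,B,n);print(n,"rows",t.round(4).tolist(),r.round(5).tolist(),"mm/row %.1f deg/row %.2f"%(np.linalg.norm(t)*120,np.linalg.norm(r)*360));check(A,B,n)
E
python3 - <<'E'
from plan import *
y=BYAW+np.pi/2;rd=np.radians
U=T0.copy();U[2,3]+=.12
V=pourT(y,rd(35),inn=-.07,h=.06)@H
X=pourT(y,rd(60),inn=.018,h=.016)@H
leg(T0,U,10);leg(U,V,24);leg(V,X,12)
Z=pourT(y,rd(97),inn=.018,h=.014)@H;leg(X,Z,10)
E
```

```text
cup at grasp [ 0.4501385  -0.18425838  0.005     ] 106.69480262175713 z by tool 0.005297910142301236 tilt 0.17385705165323764
10 rows [-0.0645, -0.0764, -0.0001] [0.0, -0.0, -0.0] mm/row 12.0 deg/row 0.00
  margin 0.70 minz 0.005 overwall 1.000  dq/step 0.019
24 rows [-0.0762, 0.0285, 0.0112] [0.00093, 0.00222, -0.004] mm/row 9.9 deg/row 1.68
  margin 0.35 minz 0.093 overwall 1.000  dq/step 0.056
12 rows [-0.0808, -0.0032, -0.0001] [0.0, 1e-05, -0.00579] mm/row 9.7 deg/row 2.08
  margin 0.35 minz 0.070 overwall 0.011  dq/step 0.057
10 rows [-0.0304, -0.0463, -0.0001] [1e-05, 1e-05, -0.01028] mm/row 6.6 deg/row 3.70
  margin 0.44 minz 0.070 overwall 0.011  dq/step 0.058
```

Lift.

send_rows(plan=[[[-0.02,-0.024,0],[0,0,0]],[[-0.045,-0.052,0],[0,0,0]],[[-0.064,-0.0764,0],[0,0,0]],[[-0.064,-0.0764,0],[0,0,0]],[[-0.064,-0.0764,0],[0,0,0]],[[-0.064,-0.0764,0],[0,0,0]],[[-0.064,-0.0764,0],[0,0,0]],[[-0.064,-0.0764,0],[0,0,0]],[[-0.064,-0.0764,0],[0,0,0]],[[-0.064,-0.0764,0],[0,0,0]],[[-0.064,-0.0764,0],[0,0,0]],[[0,0,0],[0,0,0]]])

```text
time: 7.95
eef_pos: [0.4681, -0.2416, 0.16]
tcp_rot: [-0.389, 0.59, -0.203, 0.678]
contact_force: [0.3, -0.1, -1.5]
opening: 0.132
```

```bash
python3 - <<'E'
from plan import *
from plant import read_camera
import cv2
y=BYAW+np.pi/2;rd=np.radians
T,s=pose();print(T[:3,3]-T0[:3,3],s["opening"],s["contact_force"])
V=pourT(y,rd(35),inn=-.07,h=.06)@H
leg(T,V,24)
a=read_camera("scene")["img"];w=read_camera("wrist")["img"]
cv2.imwrite("pics/l1.png",np.hstack([cv2.resize(a[60:210,170:320],(400,400)),cv2.resize(w[60:340,140:420],(400,400))]))
E
```

```text
[ 0.00101366 -0.00099029  0.12172425] 0.13185580798750077 [ 0.27814053 -0.11854976 -1.48036233]
24 rows [-0.0764, 0.0291, 0.011] [0.00091, 0.00222, -0.00399] mm/row 9.9 deg/row 1.68
  margin 0.35 minz 0.093 overwall 1.000  dq/step 0.056
```

View pics/l1.png

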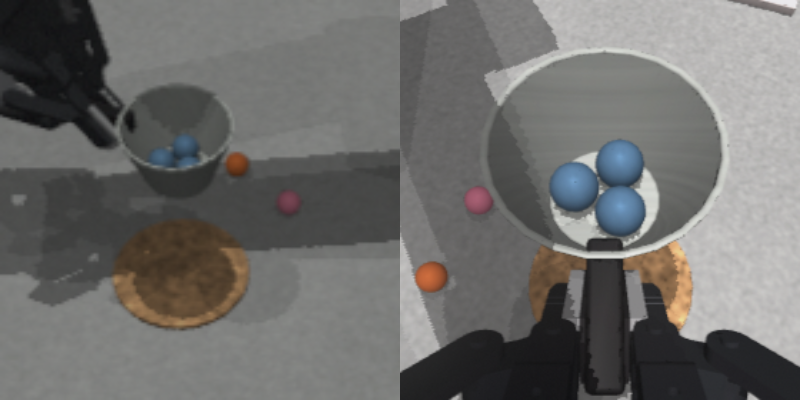

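send_rows(plan=[[[-0.0764,0.0291,0.011],[0.0009,0.0022,-0.004]],[[-0.0764,0.0291,0.011],[0.0009,0.0022,-0.004]],[[-0.0764,0.0291,0.011],[0.0009,0.0022,-0.004]],[[-0.0764,0.0291,0.011],[0.0009,0.0022,-0.004]],[[-0.0764,0.0291,0.011],[0.0009,0.0022,-0.004]],[[-0.0764,0.0291,0.011],[0.0009,0.0022,-0.004]],[[-0.0764,0.0291,0.011],[0.0009,0.0022,-0.004]],[[-0.0764,0.0291,0.011],[0.0009,0.0022,-0.004]],[[-0.0764,0.0291,0.011],[0.0009,0.0022,-0.004]],[[-0.0764,0.0291,0.011],[0.0009,0.0022,-0.004]],[[-0.0764,0.0291,0.011],[0.0009,0.0022,-0.004]],[[-0.0764,0.0291,0.011],[0.0009,0.0022,-0.004]]])

```text
time: 9.25
eef_pos: [0.4589, -0.1242, 0.1808]
tcp_rot: [-0.432, 0.573, -0.353, 0.601]
contact_force: [0.2, 0.3, -1.0]
opening: 0.13
```

send_rows(plan=[[[-0.0764,0.0291,0.011],[0.0009,0.0022,-0.004]],[[-0.0764,0.0291,0.011],[0.0009,0.0022,-0.004]],[[-0.0764,0.0291,0.011],[0.0009,0.0022,-0.004]],[[-0.0764,0.0291,0.011],[0.0009,0.0022,-0.004]],[[-0.0764,0.0291,0.011],[0.0009,0.0022,-0.004]],[[-0.0764,0.0291,0.011],[0.0009,0.0022,-0.004]],[[-0.0764,0.0291,0.011],[0.0009,0.0022,-0.004]],[[-0.0764,0.0291,0.011],[0.0009,0.0022,-0.004]],[[-0.0764,0.0291,0.011],[0.0009,0.0022,-0.004]],[[-0.0764,0.0291,0.011],[0.0009,0.0022,-0.004]],[[-0.0764,0.0291,0.011],[0.0009,0.0022,-0.004]],[[-0.0764,0.0291,0.011],[0.0009,0.0022,-0.004]]])

```text
time: 10.45
eef_pos: [0.4702, -0.0072, 0.1676]
tcp_rot: [-0.461, 0.537, -0.492, 0.506]
contact_force: [1.4, -0.2, -1.6]
opening: 0.131
```

```bash
python3 - <<'E'
from plan import *
y=BYAW+np.pi/2;rd=np.radians
T,s=pose();V=pourT(y,rd(35),inn=-.07,h=.06)@H;print((V-T)[:3,3].round(4),s["dq"].round(2),s["time"])
X=pourT(y,rd(58),inn=.018,h=.018)@H
leg(T,X,12)
E
```

```text
[ 0.0016 -0.0019  0.0018] [ 0.33  0.02  0.02 -0.23 -0.19  0.55] 10.45
12 rows [-0.0775, -0.0026, 0.0012] [3e-05, 5e-05, -0.00532] mm/row 9.3 deg/row 1.91
  margin 0.34 minz 0.070 overwall 0.013  dq/step 0.054
```

send_rows(plan=[[[-0.0775,-0.0026,0.0012],[0,0,-0.0053]],[[-0.0775,-0.0026,0.0012],[0,0,-0.0053]],[[-0.0775,-0.0026,0.0012],[0,0,-0.0053]],[[-0.0775,-0.0026,0.0012],[0,0,-0.0053]],[[-0.0775,-0.0026,0.0012],[0,0,-0.0053]],[[-0.0775,-0.0026,0.0012],[0,0,-0.0053]],[[-0.0775,-0.0026,0.0012],[0,0,-0.0053]],[[-0.0775,-0.0026,0.0012],[0,0,-0.0053]],[[-0.0775,-0.0026,0.0012],[0,0,-0.0053]],[[-0.0775,-0.0026,0.0012],[0,0,-0.0053]],[[-0.0775,-0.0026,0.0012],[0,0,-0.0053]],[[-0.0775,-0.0026,0.0012],[0,0,-0.0053]]])

```text
time: 11.65
eef_pos: [0.4786, 0.1031, 0.1611]
tcp_rot: [0.559, -0.435, 0.583, -0.398]
contact_force: [-0.3, -0.6, -2.1]
opening: 0.133
```

send_rows(plan=[[[0,0,0],[0,0,0]],[[0,0,0],[0,0,0]]])

```text
time: 11.85
eef_pos: [0.4787, 0.1026, 0.1609]
tcp_rot: [0.559, -0.435, 0.582, -0.399]
contact_force: [-0.3, -0.5, -1.6]
opening: 0.134
```

```bash
python3 - <<'E'
from plan import *
from plant import read_camera
import cv2
y=BYAW+np.pi/2;rd=np.radians
T,s=pose();C=T@np.linalg.inv(H);l=(C@[*LIP,1])[:3];print("lip",l,(l-WELL)@R.from_euler("z",BYAW).as_matrix(),"tilt",np.degrees(np.arccos(C[2,2])),s["time"])
X=pourT(y,rd(58),inn=.018,h=.018)@H;print((X-T)[:3,3].round(4))
Z=pourT(y,rd(97),inn=.018,h=.014)@H;leg(T,Z,10)
a=read_camera("scene")["img"];w=read_camera("side")["img"]
cv2.imwrite("pics/p1.png",np.hstack([cv2.resize(a[175:325,310:460],(400,400)),cv2.resize(w[70:220,140:290],(400,400))]))
E
```

```text
lip [0.48260897 0.17273672 0.0842449 ] [-0.00094934 -0.02237117  0.0182449 ] tilt 57.83983631046369 11.85
[ 0.0004  0.0006 -0.    ]
10 rows [-0.0335, -0.0476, 0.0003] [1e-05, 0.00011, -0.01088] mm/row 7.0 deg/row 3.92
  margin 0.43 minz 0.071 overwall 0.013  dq/step 0.063
```

View pics/p1.png

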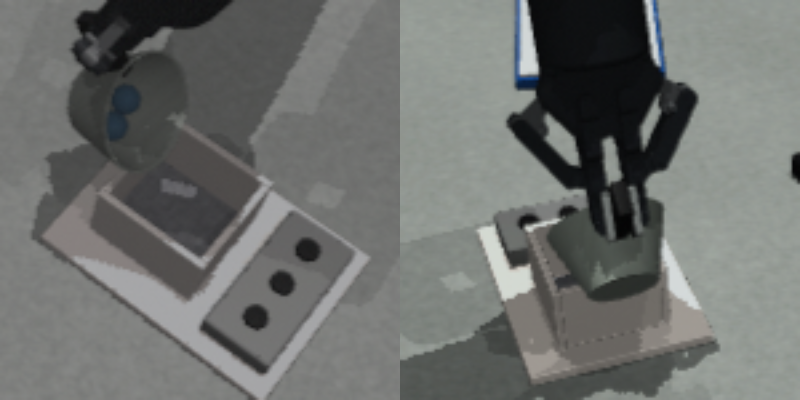

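```bash
python3 - <<'E'
from plan import *
y=BYAW+np.pi/2;rd=np.radians
T,s=pose();Z=pourT(y,rd(98),inn=.022,h=.012)@H;leg(T,Z,20)
E
```

```text
20 rows [-0.0189, -0.0251, -0.0] [1e-05, 4e-05, -0.00558] mm/row 3.8 deg/row 2.01
  margin 0.43 minz 0.071 overwall 0.011  dq/step 0.033
```

send_rows(plan=[[[-0.0189,-0.0251,0],[0,0,-0.0056]],[[-0.0189,-0.0251,0],[0,0,-0.0056]],[[-0.0189,-0.0251,0],[0,0,-0.0056]],[[-0.0189,-0.0251,0],[0,0,-0.0056]],[[-0.0189,-0.0251,0],[0,0,-0.0056]],[[-0.0189,-0.0251,0],[0,0,-0.0056]],[[-0.0189,-0.0251,0],[0,0,-0.0056]],[[-0.0189,-0.0251,0],[0,0,-0.0056]],[[-0.0189,-0.0251,0],[0,0,-0.0056]],[[-0.0189,-0.0251,0],[0,0,-0.0056]]])

```text
time: 12.95
eef_pos: [0.4814, 0.1362, 0.1776]
tcp_rot: [0.627, -0.33, 0.644, -0.29]
contact_force: [0.2, -0.0, -1.9]
opening: 0.137
```

send_rows(plan=[[[-0.0189,-0.0251,0],[0,0,-0.0056]],[[-0.0189,-0.0251,0],[0,0,-0.0056]],[[-0.0189,-0.0251,0],[0,0,-0.0056]],[[-0.0189,-0.0251,0],[0,0,-0.0056]],[[-0.0189,-0.0251,0],[0,0,-0.0056]],[[-0.0189,-0.0251,0],[0,0,-0.0056]],[[-0.0189,-0.0251,0],[0,0,-0.0056]],[[-0.0189,-0.0251,0],[0,0,-0.0056]],[[-0.0189,-0.0251,0],[0,0,-0.0056]],[[-0.0189,-0.0251,0],[0,0,-0.0056]]])

```text
time: 13.95
eef_pos: [0.4837, 0.1733, 0.1815]
tcp_rot: [0.675, -0.215, 0.684, -0.172]
contact_force: [0.1, 0.6, -1.8]
opening: 0.138
```

send_rows(plan=[[[0,0,0],[0,0,0]],[[0,0,0],[0,0,0]],[[0,0,0],[0,0,0]],[[0,0,0],[0,0,0]],[[0,0,0],[0,0,0]],[[0,0,0],[0,0,0]],[[0,0,0],[0,0,0]],[[0,0,0],[0,0,0]],[[0,0,0],[0,0,0]],[[0,0,0],[0,0,0]]])

```text
time: 14.95
eef_pos: [0.4837, 0.173, 0.1815]
tcp_rot: [0.675, -0.216, 0.684, -0.173]
contact_force: [-0.6, 0.3, -0.3]
opening: 0.134
```

```bash
python3 - <<'E'
from plan import *
from plant import read_camera
import cv2
T,s=pose();C=T@np.linalg.inv(H);l=(C@[*LIP,1])[:3];print("lip",(l-WELL)@R.from_euler("z",BYAW).as_matrix(),"tilt",np.degrees(np.arccos(C[2,2])),s["time"],s["contact_force"])
a=read_camera("scene")["img"];w=read_camera("side")["img"]
cv2.imwrite("pics/p2.png",cv2.convertScaleAbs(np.hstack([cv2.resize(a[175:325,310:460],(400,400)),cv2.resize(w[70:220,140:290],(400,400))]),alpha=1.6))
E
```

```text
lip [-0.0003769  -0.01812353  0.01161205] tilt 98.19295087262206 14.95 [-0.57601904  0.26142509 -0.33669751]
```

View pics/p2.png

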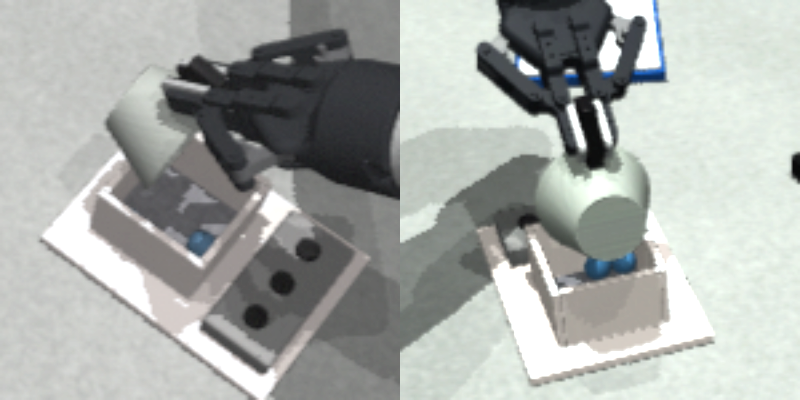

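send_rows(plan=[[[0.037,0.05,0],[0,0,0.0112]],[[0.037,0.05,0],[0,0,0.0112]],[[0.037,0.05,0],[0,0,0.0112]],[[0.037,0.05,0],[0,0,0.0112]],[[0.037,0.05,0],[0,0,0.0112]],[[0.037,0.05,0],[0,0,0.0112]],[[0.037,0.05,0],[0,0,0.0112]],[[0.037,0.05,0],[0,0,0.0112]],[[0.037,0.05,0],[0,0,0.0112]],[[0.037,0.05,0],[0,0,0.0112]],[[0,0,0],[0,0,0]]])

```text
time: 16.15
eef_pos: [0.4788, 0.1005, 0.1646]
tcp_rot: [0.559, -0.436, 0.583, -0.397]
contact_force: [0.3, 0.9, -1.5]
opening: 0.13
```

```bash
python3 - <<'E'
from plan import *
y=BYAW+np.pi/2;rd=np.radians
T,s=pose();C=T@np.linalg.inv(H);l=(C@[*LIP,1])[:3];print("lip",(l-WELL)@R.from_euler("z",BYAW).as_matrix(),"tilt",np.degrees(np.arccos(C[2,2])),s["time"])
V=pourT(y,rd(35),inn=-.07,h=.06)@H;leg(T,V,12)
E
```

```text
lip [-0.00044078 -0.02451846  0.02181317] tilt 57.91755039959823 16.15
12 rows [0.0766, 0.0064, 0.0] [4e-05, 2e-05, 0.00531] mm/row 9.2 deg/row 1.91
  margin 0.35 minz 0.074 overwall 0.016  dq/step 0.053
```

send_rows(plan=[[[0.0766,0.0064,0],[0,0,0.0053]],[[0.0766,0.0064,0],[0,0,0.0053]],[[0.0766,0.0064,0],[0,0,0.0053]],[[0.0766,0.0064,0],[0,0,0.0053]],[[0.0766,0.0064,0],[0,0,0.0053]],[[0.0766,0.0064,0],[0,0,0.0053]],[[0.0766,0.0064,0],[0,0,0.0053]],[[0.0766,0.0064,0],[0,0,0.0053]],[[0.0766,0.0064,0],[0,0,0.0053]],[[0.0766,0.0064,0],[0,0,0.0053]],[[0.0766,0.0064,0],[0,0,0.0053]],[[0.0766,0.0064,0],[0,0,0.0053]]])

```text
time: 17.35
eef_pos: [0.4723, -0.0076, 0.169]
tcp_rot: [-0.462, 0.538, -0.491, 0.506]
contact_force: [-0.1, -0.7, -1.5]
opening: 0.133
```

```bash
python3 - <<'E'
from plan import *
from plant import read_camera
import cv2
T,s=pose();U=T0.copy();U[2,3]+=.12;print(s["time"],s["contact_force"])
leg(T,U,24)
a=read_camera("scene")["img"];w=read_camera("wrist")["img"]
cv2.imwrite("pics/p3.png",cv2.convertScaleAbs(np.hstack([cv2.resize(a[175:325,310:460],(400,400)),cv2.resize(w[60:340,140:420],(400,400))]),alpha=1.6))
E
```

```text
17.35 [-0.05077686 -0.67566308 -1.52303018]
24 rows [0.0775, -0.0269, -0.0104] [-0.00089, -0.0022, 0.004] mm/row 9.9 deg/row 1.67
  margin 0.35 minz 0.093 overwall 1.000  dq/step 0.056
```

View pics/p3.png

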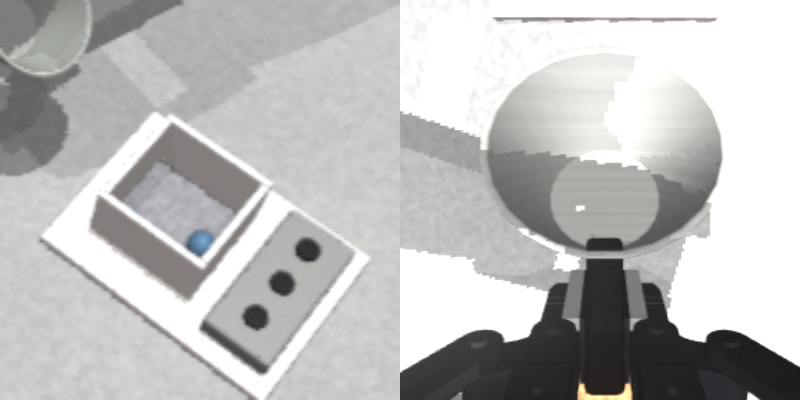

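send_rows(plan=[[[0.0775,-0.0269,-0.0104],[-0.0009,-0.0022,0.004]],[[0.0775,-0.0269,-0.0104],[-0.0009,-0.0022,0.004]],[[0.0775,-0.0269,-0.0104],[-0.0009,-0.0022,0.004]],[[0.0775,-0.0269,-0.0104],[-0.0009,-0.0022,0.004]],[[0.0775,-0.0269,-0.0104],[-0.0009,-0.0022,0.004]],[[0.0775,-0.0269,-0.0104],[-0.0009,-0.0022,0.004]],[[0.0775,-0.0269,-0.0104],[-0.0009,-0.0022,0.004]],[[0.0775,-0.0269,-0.0104],[-0.0009,-0.0022,0.004]],[[0.0775,-0.0269,-0.0104],[-0.0009,-0.0022,0.004]],[[0.0775,-0.0269,-0.0104],[-0.0009,-0.0022,0.004]],[[0.0775,-0.0269,-0.0104],[-0.0009,-0.0022,0.004]],[[0.0775,-0.0269,-0.0104],[-0.0009,-0.0022,0.004]]])

```text
time: 18.65
eef_pos: [0.46, -0.1244, 0.1815]
tcp_rot: [-0.433, 0.573, -0.351, 0.601]
contact_force: [0.4, -0.1, -1.2]
opening: 0.13
```

send_rows(plan=[[[0.0775,-0.0269,-0.0104],[-0.0009,-0.0022,0.004]],[[0.0775,-0.0269,-0.0104],[-0.0009,-0.0022,0.004]],[[0.0775,-0.0269,-0.0104],[-0.0009,-0.0022,0.004]],[[0.0775,-0.0269,-0.0104],[-0.0009,-0.0022,0.004]],[[0.0775,-0.0269,-0.0104],[-0.0009,-0.0022,0.004]],[[0.0775,-0.0269,-0.0104],[-0.0009,-0.0022,0.004]],[[0.0775,-0.0269,-0.0104],[-0.0009,-0.0022,0.004]],[[0.0775,-0.0269,-0.0104],[-0.0009,-0.0022,0.004]],[[0.0775,-0.0269,-0.0104],[-0.0009,-0.0022,0.004]],[[0.0775,-0.0269,-0.0104],[-0.0009,-0.0022,0.004]],[[0.0775,-0.0269,-0.0104],[-0.0009,-0.0022,0.004]],[[0.0775,-0.0269,-0.0104],[-0.0009,-0.0022,0.004]]])

```text
time: 19.85
eef_pos: [0.4673, -0.2416, 0.1579]
tcp_rot: [-0.388, 0.592, -0.201, 0.678]
contact_force: [-0.1, -0.9, -1.6]
opening: 0.135
```

```bash
python3 - <<'E'
from plan import *
T,s=pose();P=T0.copy();P[2,3]+=.010;P[:2,3]+=[.005,-.004];print(s["time"],(P-T)[:3,3])
leg(T,P,11)
E
```

```text
19.85 [ 0.00473596 -0.00298829 -0.10959079]
11 rows [0.0561, 0.0613, 0.0029] [1e-05, 1e-05, -3e-05] mm/row 10.0 deg/row 0.01
  margin 0.71 minz 0.015 overwall 1.000  dq/step 0.017
```

send_rows(plan=[[[0.0561,0.0613,0.0029],[0,0,0]],[[0.0561,0.0613,0.0029],[0,0,0]],[[0.0561,0.0613,0.0029],[0,0,0]],[[0.0561,0.0613,0.0029],[0,0,0]],[[0.0561,0.0613,0.0029],[0,0,0]],[[0.0561,0.0613,0.0029],[0,0,0]],[[0.0561,0.0613,0.0029],[0,0,0]],[[0.0561,0.0613,0.0029],[0,0,0]],[[0.0561,0.0613,0.0029],[0,0,0]],[[0.0561,0.0613,0.0029],[0,0,0]],[[0.0561,0.0613,0.0029],[0,0,0]],[[0,0,0],[0,0,0]]])

```text
time: 21.05
eef_pos: [0.4713, -0.2432, 0.047]
tcp_rot: [-0.388, 0.593, -0.201, 0.677]
contact_force: [-0.1, 0.1, -0.9]
opening: 0.128
```

```bash
python3 - <<'E'
from plan import *
T,s=pose();P=T0.copy();P[:2,3]+=[.005,-.004];P[2,3]+=.001;print(s["time"],(P-T)[:3,3],s["contact_force"])
leg(T,P,5)
E
```

```text
21.05 [ 0.00076283 -0.00141304 -0.00768814] [-0.13615364  0.12440876 -0.87480143]
5 rows [0.0103, 0.0081, 0.0006] [4e-05, -3e-05, -8e-05] mm/row 1.6 deg/row 0.04
  margin 0.71 minz 0.006 overwall 1.000  dq/step 0.003
```

send_rows(plan=[[[0.0085,0.01,0],[0,0,0]],[[0.0085,0.01,0],[0,0,0]],[[0.0085,0.01,0],[0,0,0]],[[0.0085,0.01,0],[0,0,0]],[[0.0085,0.01,0],[0,0,0]],[[0,0,0],[0,0,0]],[[0,0,0],[0,0,0]]])

```text
time: 21.75
eef_pos: [0.4721, -0.2439, 0.0408]
tcp_rot: [-0.388, 0.592, -0.202, 0.677]
contact_force: [0.4, 0.2, 0.2]
opening: 0.127
```

send_rows(plan=[[[0.005,0.006,0],[0,0,0]],[[0,0,0],[0,0,0]],[[0,0,0],[0,0,0]]])

```text
time: 22.05
eef_pos: [0.472, -0.2439, 0.0399]
tcp_rot: [-0.388, 0.592, -0.202, 0.677]
contact_force: [-0.2, -0.3, -1.3]
opening: 0.132
```

send_rows(plan=[[[0.005,0.006,0],[0,0,0]],[[0,0,0],[0,0,0]],[[0,0,0],[0,0,0]]])

```text
time: 22.35
eef_pos: [0.4721, -0.2438, 0.0389]
tcp_rot: [-0.388, 0.592, -0.202, 0.677]
contact_force: [0.6, -0.2, -0.8]
opening: 0.129
```

send_rows(plan=[[[0.004,0.005,0],[0,0,0]],[[0,0,0],[0,0,0]],[[0,0,0],[0,0,0]]])

```text
time: 22.65
eef_pos: [0.4721, -0.2439, 0.0383]
tcp_rot: [-0.388, 0.592, -0.202, 0.677]
contact_force: [-0.3, -1.0, 0.3]
opening: 0.135
```

```bash
python3 - <<'E'
from plan import *
T,s=pose();C=T@np.linalg.inv(H);print(s["contact_force"],s["wrist_torque"],C[:3,3],np.degrees(np.arccos(C[2,2])))
E
```

```text
[-0.28174762 -1.03270874  0.3413508 ] [-0.3293253  -0.12245739  0.05965183] [ 0.45519222 -0.18760528  0.00503415] 0.007409935714481138
```

send_rows(plan=[[[0.003,0.0035,0],[0,0,0]],[[0,0,0],[0,0,0]],[[0,0,0],[0,0,0]]])

```text
time: 22.95
eef_pos: [0.4722, -0.244, 0.0382]
tcp_rot: [-0.388, 0.592, -0.201, 0.677]
contact_force: [0.1, -0.7, 3.9]
opening: 0.132
```

send_rows(plan=[[[0,0,0],[0,0,0]],[[0,0,0],[0,0,0]]])

```text
time: 23.15
eef_pos: [0.4722, -0.244, 0.0382]
tcp_rot: [-0.388, 0.592, -0.201, 0.677]
contact_force: [-0.7, -1.0, 4.5]
opening: 0.133
```

Seated (about 4.5 N). Release and back out along the tool.

send_rows(plan=[[[0,0,0],[0,0,0]],[[0,0,0],[0,0,0]],[[0,0,0],[0,0,0]],[[0,0,0],[0,0,0]],[[0,0,0],[0,0,0]],[[0,0,0],[0,0,0]],[[0,0,0],[0,0,0]],[[0,0,0],[0,0,0]],[[0,0,0],[0,0,0]],[[0,0,0],[0,0,0]]], gripper=0)

```text
time: 24.15
eef_pos: [0.472, -0.2439, 0.0376]
tcp_rot: [-0.388, 0.592, -0.202, 0.677]
contact_force: [-0.6, -0.7, -0.6]
opening: 0.998
```

send_rows(plan=[[[0,-0.08,0],[0,0,0]],[[0,-0.1,0],[0,0,0]],[[0,-0.1,0],[0,0,0]],[[0,-0.1,0],[0,0,0]],[[0,-0.1,0],[0,0,0]],[[0,-0.1,0],[0,0,0]],[[0,-0.1,0],[0,0,0]],[[0,-0.1,0],[0,0,0]],[[0,-0.1,0],[0,0,0]],[[0,-0.1,0],[0,0,0]],[[0,0,0],[0,0,0]],[[0,0,0],[0,0,0]]])

```text
time: 25.35
eef_pos: [0.494, -0.3166, 0.1276]
tcp_rot: [-0.388, 0.592, -0.202, 0.677]
contact_force: [-0.4, -0.3, -0.5]
opening: 0.999
```

```bash
python3 - <<'E'
from plan import *
from plant import read_camera
import cv2
T,s=pose();print(s["time"],s["eef_pos"],s["contact_force"])
a=read_camera("scene")["img"];w=read_camera("side")["img"];x=read_camera("wrist")["img"]
top=np.hstack([cv2.resize(w[120:226,140:281],(400,300)),cv2.resize(a[110:200,180:300],(400,300))])
bot=np.hstack([cv2.resize(a,(400,300)),cv2.resize(x,(400,300))])
cv2.imwrite("pics/f1.png",cv2.convertScaleAbs(np.vstack([top,bot]),alpha=1.4))
E
```

```text
25.35 [ 0.49398079 -0.316615    0.12755028] [-0.37246615 -0.28907767 -0.54187954]
```

View pics/f1.png

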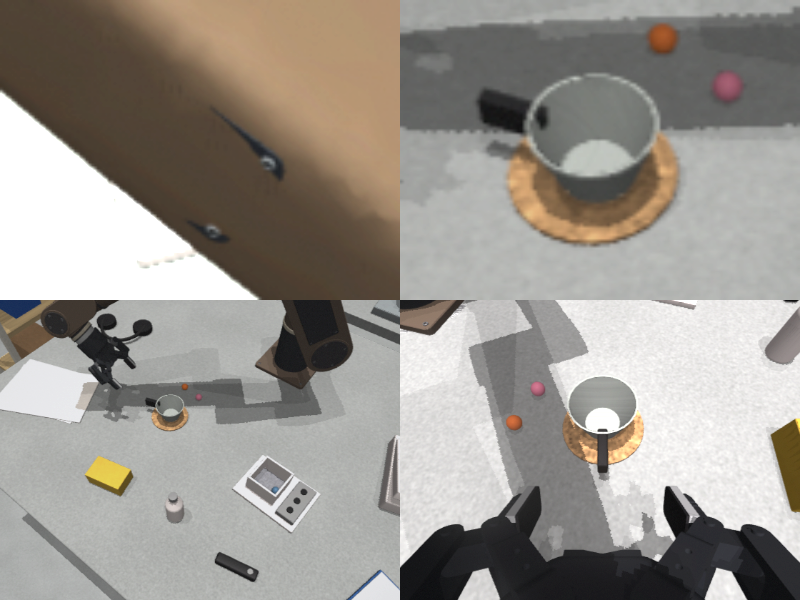

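```bash
python3 - <<'E'
from plan import *
T,s=pose();A=T.copy();A[2,3]=.26;B=A.copy();B[:3,3]=[.523,.06,.26]
for a,b,n in((T,A,6),(A,B,14)):leg(a,b,n)
E
```

```text
6 rows [-0.1196, -0.1412, -0.0004] [-0.0, 0.0, -0.0] mm/row 22.2 deg/row 0.00
  margin 0.89 minz 0.094 overwall 1.000  dq/step 0.034
14 rows [-0.1598, 0.1351, 0.0811] [-0.0, 0.0, -0.0] mm/row 26.9 deg/row 0.00
  margin 0.61 minz 0.227 overwall 0.178  dq/step 0.046
```

send_rows(plan=[[[-0.1196,-0.1412,0],[0,0,0]],[[-0.1196,-0.1412,0],[0,0,0]],[[-0.1196,-0.1412,0],[0,0,0]],[[-0.1196,-0.1412,0],[0,0,0]],[[-0.1196,-0.1412,0],[0,0,0]],[[-0.1196,-0.1412,0],[0,0,0]]])

```text
time: 26.1
eef_pos: [0.4938, -0.3156, 0.2609]
tcp_rot: [-0.388, 0.592, -0.201, 0.677]
contact_force: [0.5, -0.4, 0.2]
opening: 0.997
```

send_rows(plan=[[[-0.16,0.135,0.081],[0,0,0]],[[-0.16,0.135,0.081],[0,0,0]],[[-0.16,0.135,0.081],[0,0,0]],[[-0.16,0.135,0.081],[0,0,0]],[[-0.16,0.135,0.081],[0,0,0]],[[-0.16,0.135,0.081],[0,0,0]],[[-0.16,0.135,0.081],[0,0,0]]])

```text
time: 26.8
eef_pos: [0.5083, -0.1267, 0.2601]
tcp_rot: [-0.388, 0.592, -0.201, 0.677]
contact_force: [-0.7, 0.5, 0.2]
opening: 0.997
```

send_rows(plan=[[[-0.16,0.135,0.081],[0,0,0]],[[-0.16,0.135,0.081],[0,0,0]],[[-0.16,0.135,0.081],[0,0,0]],[[-0.16,0.135,0.081],[0,0,0]],[[-0.16,0.135,0.081],[0,0,0]],[[-0.16,0.135,0.081],[0,0,0]],[[-0.16,0.135,0.081],[0,0,0]],[[0,0,0],[0,0,0]],[[0,0,0],[0,0,0]],[[0,0,0],[0,0,0]]])

```text
time: 27.8
eef_pos: [0.5232, 0.0592, 0.2603]
tcp_rot: [-0.388, 0.592, -0.202, 0.677]
contact_force: [0.4, 0.4, -0.8]
opening: 1.001
```

```bash
python3 - <<'E'
from plan import *
from plant import read_camera
import cv2
T,s=pose();print(s["time"],s["eef_pos"],s["contact_force"],abs(s["dq"]).max())
w=read_camera("side")["img"];x=read_camera("wrist")["img"]
cv2.imwrite("pics/f2.png",np.hstack([cv2.resize(w,(400,300)),cv2.resize(x,(400,300))]))
E
```

```text
27.8 [0.52324186 0.05924167 0.26030696] [ 0.42121801  0.42479714 -0.78491315] 0.009983846779395305
```

View pics/f2.png

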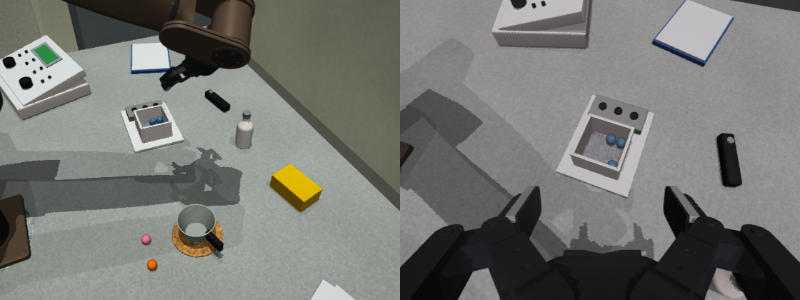

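All three blue marbles are in the well: in the wrist view they show at about (611,139), (621,143) and (613,163). The cup stands upright and empty on the coaster, the other things on the desk look undisturbed, and the arm touches nothing.

```bash
python3 -c "
from plant import sign_off
print(sign_off())"
```

```text
the job is handed in; nothing more can be done
None
```

The job is done and handed in at about 28 s of the 56 s allowed. I gripped the cup by its handle with a 40° lean. I angled it to 58° with the lip about 18 mm above the walls and 18 mm inside the well, then tipped it to 98° with the lip about 12 mm above the walls. I then stood the cup back on the coaster with about 4.5 N of downward contact, let go and moved the arm clear.

- **Marbles:** the last wrist picture shows all three blue marbles in the well, and the cup is empty. The orange and pink look-alikes were left alone.
- **Cup:** it stands upright on the coaster, about 6 mm from where it started, which puts it slightly nearer the coaster's centre.
- **Other things on the desk:** the spray bottle, carton, switch and box look undisturbed. The highest force reading I saw was about 5 N.
- **Disagreements:** the cameras differed by 2 to 5 mm on where the cup and box were. From the scene and side cameras only one or two marbles could be seen in the well, so I moved the wrist camera over it to confirm the third.

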